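# Focus the contact microscope on the gilded scroll

### The job

Focus the bench microscope on the gilded iron scroll. With the large lower knob bring the microscope forward until its spring sleeve just touches the scroll and no further, then with the small upper knob press on slowly until the sleeve is fully home in the microscope and no harder, because a hard push marks the gold leaf. Touch nothing but the two knobs, leave the scroll standing where it is, and let go of the knobs at the end.

Things in the scene. Friction and masses are not known exactly. Their poses are not given: they have to be found in the camera images.
- scope: The microscope the knobs drive: level black tube 34 mm across, camera box behind, white ring light 52 mm across in front. Slides only along its own +y (forward, to the scroll; z up). Origin: on the table plane, on the knobs' upright axis when the slide is at zero; it travels with the slide. The free end of the sleeve is 64 mm along +x, 109 mm along +y, 75 mm up from it.
- light (a point): Centre of the ring light's front face. From it the clear spring sleeve, 26 mm across, sticks out 24 mm forward. It can be pushed in 4 mm, until its black flange meets the rubber seat: fully home, sharp focus. Its spring pushes back with 4 N when it begins to move and 10 N when just home; pressing on into the rubber adds about 5 N per mm of microscope travel. Over 16 N marks the gold leaf.
- scroll: Gilded iron scroll bracket, 0.9 kg, loose, standing on its 75 mm square foot against a steel angle plate, ahead of the sleeve. Axes parallel to the microscope's; origin on the table under the foot. The sleeve meets the front of its big lower scroll, 75 mm up and 44 to 51 mm towards the microscope (-y) from the origin: it is forged uneven and skew, so feel for the touch.
- stand: The fixed stand. Origin on the table, on the knobs' upright axis; axes as the microscope's. Dark foot 170 x 220 x 14 mm; white focus block 62 (x) x 74 (y) mm, its top 100 mm above the table, on it a boss 32 mm across that carries the knobs. The microscope lies on its +x side, no higher than 101 mm.
- coarse (a joint): Angle (rad) of the large lower knob: black, ribbed, 50 mm across, 124 to 146 mm above the table. Grows clockwise from above: microscope forward 10 mm per rad; starts at -0.25 to 0.5, ends at 5.5. Takes 0.27 N m to turn, stays where left; a push on the sleeve acts back on it, anticlockwise, with 0.010 N m per N. The small knob rides round with it.
- coarse_mid (a point): Point on the axis of the large knob, at its mid-height (135 mm above the table).
- fine (a joint): Angle (rad), relative to the large knob, of the small upper knob: metal, ribbed, 28 mm across, 149 to 169 mm above the table, same axis, 3 mm clear of the large one. Grows clockwise from above: microscope forward 4 mm per rad; starts at 0, range -4 to 4. Takes 0.09 N m to turn, stays where left; a push on the sleeve acts back with 0.004 N m per N. The large knob stays still.
- fine_mid (a point): Point on the axis of the small knob, at its mid-height (159 mm above the table).
- brush_can: Bystander: ribbed tin can of brushes, 73 mm across, 92 mm high, brushes to about 220 mm. Origin: centre of its underside.
- size_jar: Bystander: amber jar with a white cap, 52 mm across, 62 mm high. Origin: centre of its underside.
- dish: Bystander: white dish, 80 mm across, 22 mm high. Origin: centre of its underside.
- leaf_book: Bystander: flat book of gold leaf, 88 x 88 x 10 mm. Origin: centre of its underside.
- burnisher: Bystander: burnisher with a dark round handle, lying, about 160 mm long, 16 mm thick. Origin: near its middle, on the table.
- palette_knife: Bystander: palette knife with a wooden handle, lying, 190 mm long. Origin: near its middle.
There are look-alikes about, which are no part of the job. Several things look just like the scroll: the one meant starts nearest to the robot's base.

How it is judged:
By the outcome, as a careful person would: the job done as asked, in the order asked, and still so for the second after the job is handed in, with the robot touching nothing.
It also fails if it takes over 67 s, if anything falls off the work surface, if the arm or the gripper's body presses on something with over 40 N, if the wrist force passes 120 N, or if a joint passes its speed limit or range.

### The arm

A 6-joint arm with a two-finger parallel gripper is mounted at the origin on the work surface. World frame = base frame: x ahead of the robot, y to its left, z up, the work surface at z = 0. Lengths are in m, angles in degrees, forces in N, time in s.
With the tool pointing down it reaches from about 0.325 to 0.85 m from the base axis. Payload 15.5 kg.
Tool frame: the origin (TCP) lies at the very end of the fingers, on their centre line; the grasp point (between the pads) lies arm.grip_depth behind it (arm.grip_depth is the distance from the TCP to the grasp point, in m); z points along the fingers, y is the line along which they close (so a half turn about z gives the same grasp; the last joint's range is limited). The gripper opens to 91 mm and grips with 3 to 60 N. Pads are 32 mm wide; open, the fingers measure 118 mm over their backs; the gripper's body (76 mm by 178 mm) begins 60 mm behind the grasp point.
Start: joints at [58.012, 28.281, 77.091, -0, 74.628, -5.472], TCP at [0.279, 0.559, 0.214] pointing down, gripper open.
Joint ranges: [-166.48, 166.48], [-47.26, 123.95], [12.59, 153.08], [-70.14, 250.14], [6.76, 159.57], [-176.63, 176.63]. Speed limits (degrees/s): [108.29, 108.29, 147.25, 172.46, 172.46, 172.46].

### API

Orientations are given as a 3x3 rotation matrix whose columns are the frame's x, y, z axes.
In Python, from rig import arm gives the robot as it stands. Calls block until the motion is done:
- arm.move_to(position, orientation): joint-space move of the TCP to a pose.
- arm.move_l(position, orientation=None, feed=0.15): straight line of the TCP; orientation=None keeps the orientation; feed is the mean speed in m/s.
- arm.move_joints(angles): joint-space move.
- arm.grip(opening): finger opening in m; the grip force is fixed at half the most; returns when the fingers have stopped.
- arm.sleep(seconds).
- arm.solve_ik(position, orientation): joint angles nearest the present ones, or None.
- arm.snapshot(name): name is "scene" or "top"; returns the picture (384x512x3 uint8, red, green, blue); there is no depth.
- arm.get_calibration(name): a dict with "intrinsics" (3x3 intrinsics, pixels), "cam_to_world" (4x4, takes a point from camera to world coordinates). Camera axes: x right, y down, z forward; pixel columns grow to the right and rows downward; lengths in m; the calibration is good to about 2 mm. A picture is of the moment at which its call begins. get_calibration takes no time and is no camera call.
A pose or a line that the arm cannot do raises arm.Unreachable and nothing moves.
- arm.sign_off(): hands the job in; it is judged then, once.
Readings, each from a call of its own:
- arm.current_t(): time.
- arm.current_joint_positions(): joint angles.
- arm.current_dq(): joint speeds.
- arm.current_tau(): joint torques, N m.
- arm.current_ee_pos(): TCP position.
- arm.current_tool_rot(): TCP orientation.
- arm.current_force(): force on the tool from outside, world axes, zero at the start.
- arm.current_torque(): the same for the moment, N m.
- arm.current_width(): finger opening in m.
- arm.current_grasp_force(): force on a finger pad.
Only numpy, scipy, OpenCV 4.12 (cv2) and the standard library are available. Lean on these libraries where they do the work, as an engineer would, in place of code of your own. Each camera call takes 0.05 s, during which the arm holds its last target. There are 200 camera calls.

## Working session

There is one attempt and no reset: what is moved stays moved. The work goes in short steps, each a Python script; the robot and the scene stay as the last script left them, time stands still between calls to the robot, and variables do not carry over. Pictures are saved under pics/ and viewed, at most 10 in all, crops included, and the job is handed in when it is done.

```bash
mkdir -p pics; ls
python3 - <<'E'
from rig import arm
import cv2,numpy as np
for n in("scene","top"):
    im=arm.snapshot(n); cv2.imwrite(f"pics/{n}0.png",im[:,:,::-1])
    cv2.imwrite(f"pics/{n}0b.png",cv2.resize(im[:,:,::-1],(800,600),interpolation=cv2.INTER_CUBIC))
    c=arm.get_calibration(n); print(n,np.round(c["intrinsics"],1).tolist(),np.round(c["cam_to_world"],4).tolist())
print(arm.grip_depth,arm.current_tool_rot(),arm.current_width(),arm.current_t())
E
```

```text
pics
scene [[402.8, 0.0, 259.0], [0.0, 402.8, 191.0], [0.0, 0.0, 1.0]] [[0.4225, 0.7768, -0.467, 1.1186], [0.9063, -0.3626, 0.217, -0.221], [-0.0007, -0.5149, -0.8572, 1.1166], [0.0, 0.0, 0.0, 1.0]]
top [[420.2, 0.0, 259.2], [0.0, 420.2, 194.5], [0.0, 0.0, 1.0]] [[0.0054, -0.9973, 0.0737, 0.5088], [-0.9999, -0.0045, 0.0121, 0.0311], [-0.0117, -0.0738, -0.9972, 1.0233], [0.0, 0.0, 0.0, 1.0]]
0.0188 [[-8.94802758e-01  4.46461326e-01 -5.55432499e-04]
 [ 4.46461662e-01  8.94802301e-01 -9.08991578e-04]
 [ 9.11726932e-05 -1.06134749e-03 -9.99999433e-01]] 0.09115480733519025 0.1
```

View pics/scene0b.png

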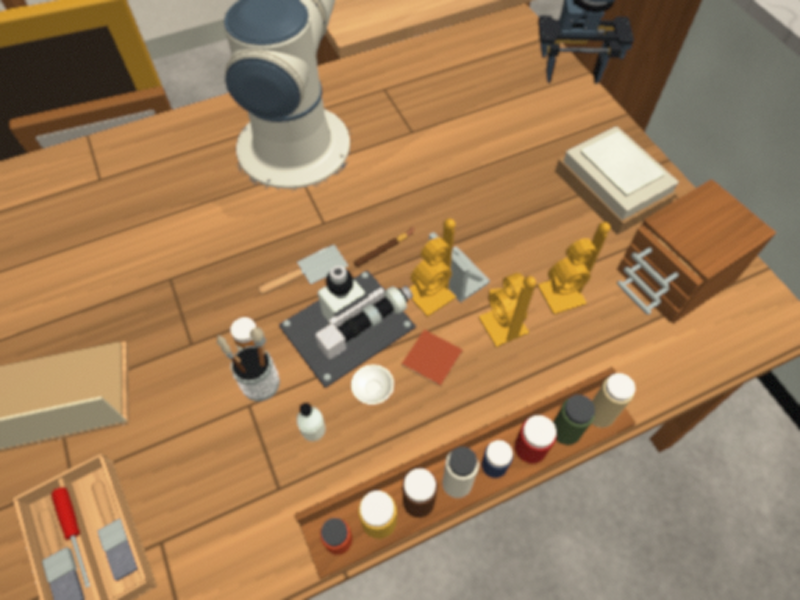

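View pics/top0b.png

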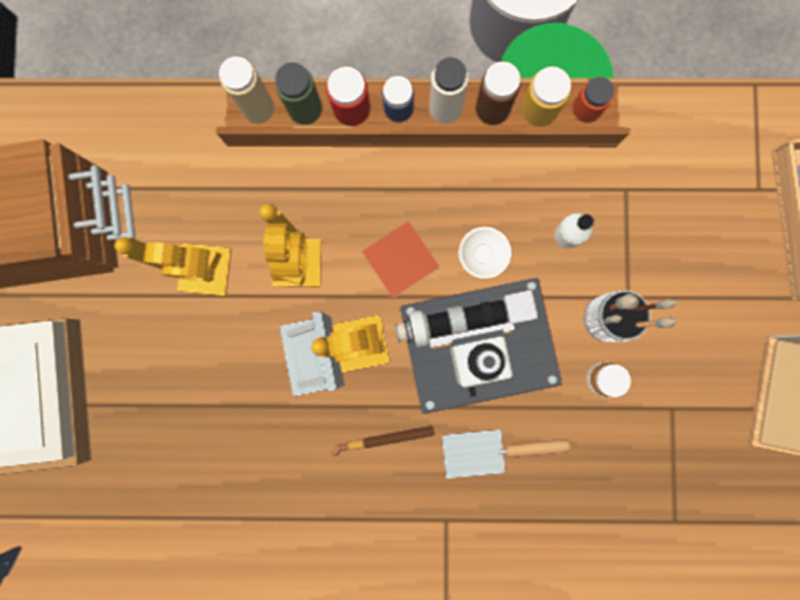

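The scene view shows the microscope at about (350,315) with the scroll nearest the robot at (435,275). In the top view the knobs are at (487,362), the sleeve tip at (402,332) and the scroll at (355,343), so forward is roughly world +y. Next I'll measure the knob axis and yaw.

```bash
cat > h.py <<'E'
import numpy as np
from rig import arm
def ray(n,u,v):
    c=arm.get_calibration(n);K=c["intrinsics"];T=np.array(c["cam_to_world"])
    return T[:3,3],T[:3,:3]@np.linalg.solve(K,[u,v,1])
def plane(n,u,v,z):
    o,d=ray(n,u,v);return o+d*(z-o[2])/d[2]
E
python3 - <<'E'
import cv2,numpy as np
a=cv2.imread("pics/top0.png")[175:270,250:365]; b=cv2.imread("pics/scene0.png")[140:250,175:290]
print(a.shape,b.shape)
cv2.imwrite("pics/c1.png",cv2.resize(a,None,fx=6,fy=6,interpolation=cv2.INTER_NEAREST))
cv2.imwrite("pics/c2.png",cv2.resize(b,None,fx=5,fy=5,interpolation=cv2.INTER_NEAREST))
E
```

```text
(95, 115, 3) (110, 115, 3)
```

View pics/c1.png

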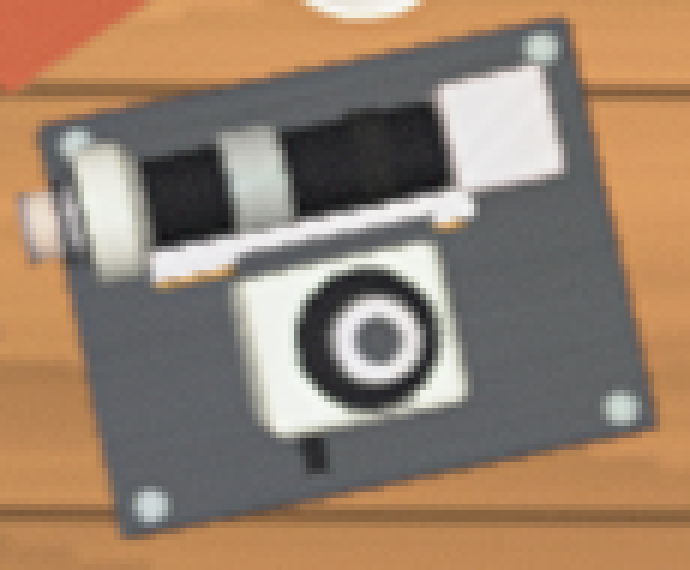

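View pics/c2.png

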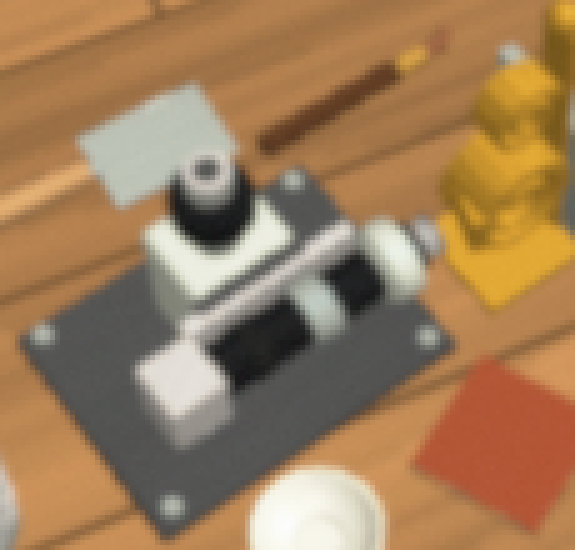

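The top crop puts the small knob top at crop (379,339), the large knob centre at (368,339), and the foot corners at (38,128), (565,18), (655,428) and (122,538). In the scene crop the small knob top is at (207,168).

Run:
```python
from h import *
import cv2
t=lambda x,y:(x/6-.5+250,y/6-.5+175)
s=lambda x,y:(x/5-.5+175,y/5-.5+140)
print("fine top",plane("top",*t(379,339),.169),"coarse top",plane("top",*t(368,339),.146),"scene fine",plane("scene",*s(207,168),.169))
im=arm.snapshot("top");g=cv2.cvtColor(im,cv2.COLOR_RGB2GRAY)
m=(g<65).astype(np.uint8);n,l,st,c=cv2.connectedComponentsWithStats(m)
for i in range(1,n):
    if abs(c[i]-[311,231]).max()<6:
        cs,_=cv2.findContours((l==i).astype(np.uint8),0,2); (u,v),r=cv2.minEnclosingCircle(cs[0]);print(st[i],c[i],u,v,r,plane("top",u,v,.146),cv2.fitEllipse(cs[0]))
P=[plane("top",*t(*q),.014) for q in((38,128),(565,18),(655,428),(122,538))]
print(np.round(P,4),[np.linalg.norm(P[i]-P[i-1]) for i in range(4)])
f=(P[0]-P[1]+P[3]-P[2]);print("yaw of +y deg from world y",np.degrees(np.arctan2(-f[0],f[1])))
print("sleeve tip",plane("top",*t(22,228),.075))
```

```text
fine top [ 0.49841935 -0.06703664  0.169     ] coarse top [ 0.49811789 -0.06587656  0.146     ] scene fine [ 0.49766747 -0.06643552  0.169     ]
[300 220  22  23 163] [309.11042945 230.85889571] 310.6727600097656 231.0235595703125 11.103272438049316 [ 0.49806729 -0.06554333  0.146     ] ((310.8711242675781, 231.0590057373047), (21.233247756958008, 21.531009674072266), 98.21144104003906)
[[ 0.5801  0.0515  0.014 ]
 [ 0.6254 -0.16    0.014 ]
 [ 0.462  -0.194   0.014 ]
 [ 0.4174  0.0172  0.014 ]] [np.float64(0.16634731339697778), np.float64(0.2162189371840885), np.float64(0.16695780194368132), np.float64(0.21588939425423262)]
yaw of +y deg from world y 11.999807218869714
sleeve tip [0.5381164  0.05603737 0.075     ]
```

```bash
cat >> h.py <<'E'
A=np.array([.498,-.0663])
def R(h):
    h=np.radians(h);return np.array([[np.cos(h),np.sin(h),0],[np.sin(h),-np.cos(h),0],[0,0,-1.]])
def st(tag=""):
    print(tag,"t%.2f q6 %.2f w%.4f gf%.1f F"%(arm.current_t(),arm.current_joint_positions()[5],arm.current_width(),arm.current_grasp_force()),np.round(arm.current_force(),2),"M",np.round(arm.current_torque(),3),"tau6 %.3f"%arm.current_tau()[5],np.round(arm.current_ee_pos(),4),flush=True)
def turn(d):
    q=np.array(arm.current_joint_positions());q[5]+=d;arm.move_joints(q)
E
python3 - <<'E'
from h import *
q0=list(arm.current_joint_positions())
p=arm.current_ee_pos();arm.move_l([p[0],p[1],.33],feed=.3)
q=np.array(arm.solve_ik([*A,.33],R(82.4+130)));print(q)
if q[5]>0 and abs(q[5]+130)>20: raise SystemExit("branch")
arm.move_joints(q);st("above")
arm.move_l([*A,.116],feed=.15);st("down")
arm.grip(.045);st("grip")
E
```

```text
[-1.43964968e+01  1.24412835e+01  8.34485980e+01 -2.54444375e-14
  8.41101185e+01 -1.36796497e+02]
above t3.04 q6 -136.77 w0.0911 gf0.0 F [-0.61  0.41 -0.02] M [0.064 0.055 0.011] tau6 -0.027 [ 0.4981 -0.0658  0.3299]
down t4.62 q6 -136.79 w0.0913 gf0.0 F [-0.14 -0.14  0.62] M [ 0.059  0.056 -0.01 ] tau6 0.001 [ 0.4984 -0.0664  0.1166]
grip t5.33 q6 -136.80 w0.0492 gf30.0 F [-0.11 -0.79  0.54] M [ 0.005  0.123 -0.016] tau6 0.002 [ 0.498  -0.0663  0.116 ]
```

```bash
cat >> h.py <<'E'
def to(q6,q=None):
    q=np.array(arm.current_joint_positions()) if q is None else np.array(q);q[5]=q6;arm.move_joints(q)
E
python3 - <<'E'
from h import *
q=np.array(arm.solve_ik([*A,.116],R(212.4)));q0=q[5]
for d in (4,8,12,24,27,30,33):
    to(q0+d,q);st(d)
import cv2
cv2.imwrite("pics/t1.png",cv2.resize(arm.snapshot("top")[170:275,200:350,::-1],None,fx=5,fy=5,interpolation=cv2.INTER_CUBIC))
E
```

```text
4 t5.58 q6 -132.87 w0.0494 gf30.0 F [-0.17 -1.54  0.4 ] M [-0.137  0.015 -0.256] tau6 0.672 [ 0.4981 -0.0664  0.116 ]
8 t5.83 q6 -128.95 w0.0492 gf30.0 F [ 0.2  -2.49 -0.07] M [-0.304  0.013 -0.253] tau6 0.629 [ 0.4981 -0.0664  0.116 ]
12 t6.08 q6 -124.98 w0.0493 gf30.0 F [ 0.75 -3.82 -0.24] M [-0.55  -0.033 -0.321] tau6 0.610 [ 0.4981 -0.0664  0.116 ]
24 t6.41 q6 -112.94 w0.0496 gf30.0 F [ 0.28 -5.11 -0.64] M [-0.908 -0.082 -0.267] tau6 0.647 [ 0.4982 -0.0666  0.116 ]
27 t6.66 q6 -109.96 w0.0494 gf30.0 F [ 1.02 -5.62 -1.1 ] M [-0.947 -0.087 -0.214] tau6 0.183 [ 0.4982 -0.0667  0.116 ]
30 t6.91 q6 -106.96 w0.0494 gf30.0 F [ 0.65 -6.3   0.72] M [-1.015 -0.05  -0.206] tau6 0.183 [ 0.4982 -0.0667  0.116 ]
33 t7.16 q6 -103.96 w0.0494 gf30.0 F [ 0.59 -6.8  -0.54] M [-1.099 -0.054 -0.2  ] tau6 0.183 [ 0.4982 -0.0667  0.116 ]
```

View pics/t1.png

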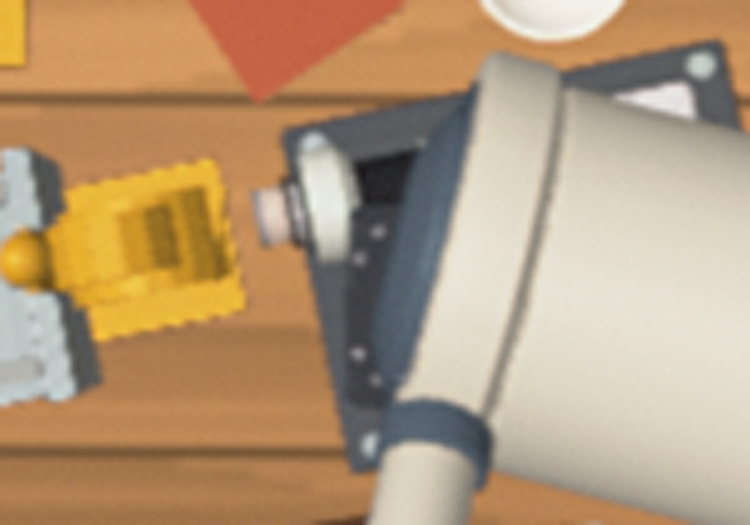

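The top view shows the sleeve tip at crop (255,215), about 5.9 mm further on, so the knob follows the grip. The scroll foot's front edge runs from (210,160) to (243,305).

Run:
```python
from h import *
t=lambda x,y:(x/5-.5+200,y/5-.5+170)
a=np.radians(12);f=np.array([-np.sin(a),np.cos(a)])
e=[plane("top",*t(*p),.008)[:2]@f for p in((210,160),(243,305))];tip=plane("top",*t(253,217),.075)[:2]@f
g=np.mean(e)-tip;print(e,tip,"gap",(g-.0135)*1e3,(g-.0065)*1e3)
B=np.array([.4982,-.0673])
q=np.array(arm.solve_ik([*B,.116],R(212.4-33)));q0=q[5];print(q0)
arm.move_joints(q);st("recentre")
for d in (3,6,9):
    to(q0+d,q);st(d)
```

```text
[np.float64(-0.03347937118245216), np.float64(-0.0350895575117163)] -0.050110000314254145 gap 2.3255359671699156 9.325535967169916
-103.90195334018689
recentre t7.46 q6 -104.03 w0.0493 gf30.0 F [1.29 5.18 1.67] M [ 0.932 -0.149 -0.17 ] tau6 -0.176 [ 0.4981 -0.0668  0.116 ]
3 t7.71 q6 -100.98 w0.0494 gf30.0 F [0.03 4.78 1.81] M [ 0.987 -0.097 -0.238] tau6 0.196 [ 0.4981 -0.0669  0.116 ]
6 t7.96 q6 -98.00 w0.0491 gf30.0 F [0.1  5.72 2.91] M [ 0.959 -0.12  -0.245] tau6 0.189 [ 0.4982 -0.0669  0.116 ]
9 t8.21 q6 -95.01 w0.0495 gf30.0 F [0.46 5.23 2.26] M [ 0.965 -0.115 -0.269] tau6 0.194 [ 0.4981 -0.067   0.116 ]
```

```bash
cat >> h.py <<'E'
def avg(n=12):
    M=[];T=[]
    for i in range(n): arm.sleep(.01);M.append(arm.current_torque()[2]);T.append(arm.current_tau()[5])
    return np.mean(M),np.std(M)/n**.5,np.mean(T)
def feel(q,q0,ds,thr,base=None):
    H=[] if base is None else list(base)
    for d in ds:
        to(q0+d,q);m=avg();w=arm.current_force()
        print("%.1f t%.1f q%.2f Mz %.4f±%.4f tau %.4f F %s"%(d,arm.current_t(),arm.current_joint_positions()[5],*m,np.round(w,1)),flush=True)
        if len(H)>=5 and m[0]<np.median(H[-10:])-thr: print("TOUCH?");break
        H.append(m[0])
E
python3 - <<'E'
from h import *
B=np.array([.4982,-.0670])
q=np.array(arm.solve_ik([*B,.116],R(212.4-42)));q0=q[5];print(q0)
feel(q,q0,np.arange(1.5,31,1.5),.025)
E
```

```text
-94.86861262112703
1.5 t8.6 q-93.46 Mz 0.0130±0.0112 tau 0.0624 F [-0.1  2.5  2.5]
3.0 t8.9 q-91.92 Mz -0.1029±0.0128 tau -0.0049 F [-0.3  2.8  3.4]
4.5 t9.3 q-90.41 Mz -0.1278±0.0115 tau -0.0234 F [-0.8  1.6  1.8]
6.0 t9.6 q-88.91 Mz -0.1246±0.0086 tau -0.0257 F [-1.8  2.2  3. ]
7.5 t10.0 q-87.41 Mz -0.1403±0.0082 tau -0.0253 F [-1.4  0.7  3.8]
9.0 t10.3 q-85.91 Mz -0.1330±0.0101 tau -0.0246 F [-1.8 -1.1  2.3]
10.5 t10.7 q-84.41 Mz -0.1377±0.0081 tau -0.0235 F [-2.4 -1.3  3.3]
12.0 t11.0 q-82.91 Mz -0.1257±0.0122 tau -0.0223 F [-3.3 -3.2  3.5]
13.5 t11.4 q-81.41 Mz -0.1197±0.0110 tau -0.0210 F [-3.6 -4.   3.7]
15.0 t11.7 q-79.90 Mz -0.0992±0.0089 tau -0.0289 F [-3.5 -4.1  3.8]
16.5 t12.1 q-78.40 Mz -0.0816±0.0099 tau -0.0287 F [-4.  -3.7  3.3]
18.0 t12.4 q-76.90 Mz -0.0992±0.0060 tau -0.0284 F [-2.9 -4.4  3.5]
19.5 t12.8 q-75.40 Mz -0.0979±0.0096 tau -0.0282 F [-3.7 -3.4  3.3]
21.0 t13.1 q-73.90 Mz -0.0931±0.0078 tau -0.0278 F [-3.4 -4.5  2.7]
22.5 t13.5 q-72.40 Mz -0.0910±0.0113 tau -0.0277 F [-4.1 -4.2  3.4]
24.0 t13.8 q-70.90 Mz -0.0955±0.0086 tau -0.0274 F [-4.8 -5.4  4.7]
25.5 t14.2 q-69.40 Mz -0.0844±0.0049 tau -0.0270 F [-4.4 -4.7  3. ]
27.0 t14.5 q-67.90 Mz -0.0927±0.0081 tau -0.0269 F [-4.1 -5.3  3.4]
28.5 t14.9 q-66.40 Mz -0.0762±0.0078 tau -0.0266 F [-4.5 -5.7  3.8]
30.0 t15.2 q-64.90 Mz -0.1035±0.0044 tau -0.0263 F [-4.9 -5.7  3.6]
```

Run:
```python
from h import *
import cv2
a=arm.snapshot("top")[180:255,215:290,::-1];b=arm.snapshot("scene")[130:205,225:320,::-1]
f=lambda x,k:cv2.resize(x,None,fx=k,fy=k,interpolation=cv2.INTER_CUBIC)
o=np.zeros((450,800,3),np.uint8);A_=f(a,5);B_=f(b,4.4);o[:A_.shape[0],:A_.shape[1]]=A_;o[:B_.shape[0],380:380+B_.shape[1]]=B_
cv2.imwrite("pics/t2.png",o)
```

```text
(no output)
```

View pics/t2.png

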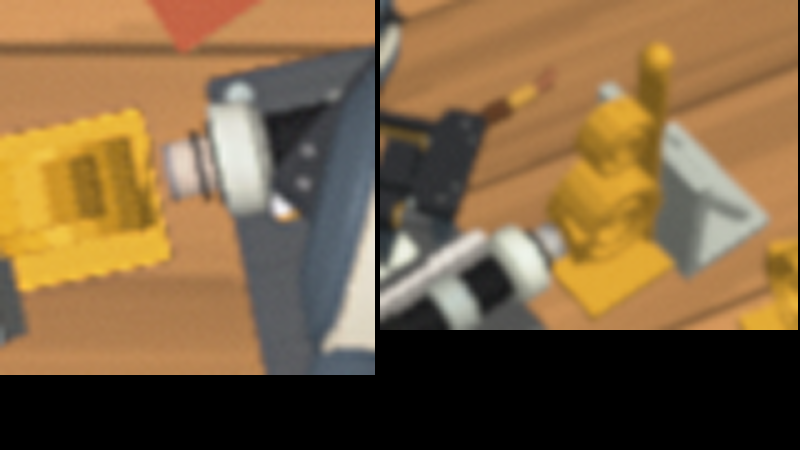

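The sleeve tip is at crop (166,165) and the scroll front at about (157,165), so roughly 4 mm remain and the sleeve is not compressed. I'll check how the torque relaxes after each step so I can feel the touch reliably.

Run:
```python
from h import *
B=np.array([.4980,-.0672])
q=np.array(arm.current_joint_positions());q[5]=-64.87;q0=q[5]
for d in (1,2,3,4.5):
    t0=arm.current_t();to(q0+d,q);t1=arm.current_t()
    a=[arm.current_torque()[2] for i in range(4)];t2=arm.current_t()
    s=[]
    for i in range(10):
        arm.sleep(.02);s.append((arm.current_torque()[2],arm.current_tau()[5]))
    print(d,round(t1-t0,3),t2-t1,np.round(a,3),np.round(s,3).T.tolist())
st()
```

```text
1 0.25 0.0 [0.011 0.011 0.011 0.011] [[-0.056, -0.027, 0.002, 0.017, -0.046, 0.085, -0.005, 0.013, 0.012, 0.018], [0.132, 0.063, 0.015, 0.0, -0.0, 0.003, 0.006, 0.008, 0.009, 0.01]]
2 0.25 0.0 [0.03 0.03 0.03 0.03] [[0.018, 0.027, 0.027, 0.015, 0.035, -0.002, 0.042, 0.034, 0.027, 0.024], [0.114, 0.076, 0.053, 0.038, 0.03, 0.025, 0.022, 0.02, 0.02, 0.02]]
3 0.25 0.0 [-0.025 -0.025 -0.025 -0.025] [[0.047, 0.023, -0.033, -0.011, 0.022, 0.035, 0.001, 0.079, -0.012, 0.041], [0.114, 0.077, 0.053, 0.039, 0.03, 0.025, 0.022, 0.021, 0.02, 0.021]]
4.5 0.25 0.0 [-0.077 -0.077 -0.077 -0.077] [[-0.096, -0.116, -0.111, -0.086, -0.058, -0.013, -0.097, -0.12, -0.131, -0.119], [0.053, -0.003, -0.039, -0.061, -0.074, -0.081, -0.086, -0.088, -0.089, -0.088]]
 t16.98 q6 -60.40 w0.0490 gf30.0 F [-3.58 -4.14  3.38] M [-0.728  0.706 -0.119] tau6 -0.088 [ 0.498  -0.0673  0.116 ]
```

```bash
cat >> h.py <<'E'
def feel2(q,q0,ds,thr,B=[]):
    H=list(B)
    for d in ds:
        to(q0+d,q);s=[]
        for i in range(5):
            s.append((arm.current_tau()[5],arm.current_torque()[2]));arm.sleep(.01)
        s=np.array(s);x=s[:,0].mean()
        print("%.1f t%.1f q%.2f"%(d,arm.current_t(),arm.current_joint_positions()[5]),np.round(s[:,0],3),"Mz %.3f"%s[:,1].mean(),flush=True)
        if len(H)>=3 and abs(x-np.median(H[-6:]))>thr: print("CHANGE");break
        H.append(x)
E
python3 - <<'E'
from h import *
q=np.array(arm.current_joint_positions());q[5]=-60.37
feel2(q,q[5],np.arange(2,14.1,2),.03,)
E
```

```text
2.0 t17.3 q-58.42 [ 0.095  0.022 -0.038 -0.086 -0.125] Mz -0.258
4.0 t17.6 q-56.42 [ 0.098  0.034 -0.017 -0.059 -0.093] Mz -0.213
6.0 t17.9 q-54.42 [ 0.099  0.036 -0.016 -0.058 -0.092] Mz -0.210
8.0 t18.1 q-52.42 [ 0.099  0.036 -0.016 -0.058 -0.092] Mz -0.240
10.0 t18.4 q-50.42 [ 0.1    0.036 -0.015 -0.057 -0.091] Mz -0.204
12.0 t18.7 q-48.42 [ 0.1    0.037 -0.016 -0.058 -0.091] Mz -0.207
14.0 t19.0 q-46.42 [ 0.1    0.037 -0.015 -0.057 -0.091] Mz -0.193
```

The 2° steps now repeat to about 0.001 N·m, so a touch will stand out clearly.

Run:
```python
from h import *
q=np.array(arm.current_joint_positions());q[5]=-46.37
feel2(q,q[5],np.arange(2,24.1,2),.006,[-.005]*6)
st()
```

```text
2.0 t19.3 q-44.43 [ 0.09   0.023 -0.033 -0.078 -0.114] Mz -0.244
CHANGE
 t19.31 q6 -44.43 w0.0495 gf30.0 F [-3.74 -3.8   4.65] M [-0.801  0.668 -0.221] tau6 -0.142 [ 0.4978 -0.0675  0.116 ]
```

Run:
```python
from h import *
q=np.array(arm.current_joint_positions());q[5]=-44.37
to(q[5]+1,q);print(arm.current_tau()[5])
feel2(q,q[5]+1,np.arange(2,24.1,2),.006,[])
st()
```

```text
0.16644624061882496
2.0 t19.9 q-41.43 [ 0.103  0.04  -0.012 -0.053 -0.087] Mz -0.198
4.0 t20.1 q-39.43 [ 0.099  0.035 -0.017 -0.059 -0.092] Mz -0.229
6.0 t20.4 q-37.43 [ 0.099  0.035 -0.017 -0.059 -0.092] Mz -0.216
8.0 t20.7 q-35.43 [ 0.099  0.035 -0.016 -0.059 -0.092] Mz -0.206
10.0 t21.0 q-33.43 [ 0.102  0.038 -0.014 -0.056 -0.089] Mz -0.198
12.0 t21.3 q-31.43 [ 0.108  0.045 -0.007 -0.049 -0.083] Mz -0.175
CHANGE
 t21.31 q6 -31.43 w0.0496 gf30.0 F [-4.96 -4.63  4.77] M [-0.825  0.844 -0.2  ] tau6 -0.110 [ 0.4976 -0.0676  0.116 ]
```

```bash
cat > pic.py <<'E'
import sys
from h import *
import cv2
a=arm.snapshot("top")[190:235,220:280,::-1];b=arm.snapshot("scene")[155:200,240:300,::-1]
f=lambda x,k:cv2.resize(x,None,fx=k,fy=k,interpolation=cv2.INTER_NEAREST)
cv2.imwrite(sys.argv[1],np.hstack([f(a,6.6),f(b,6.6)]))
E
python3 pic.py pics/t3.png
```

```text
(no output)
```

View pics/t3.png

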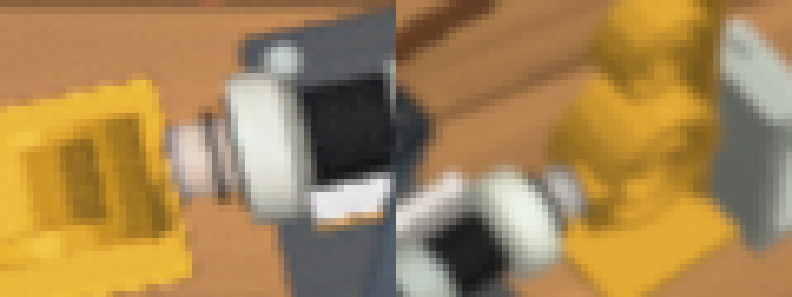

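The tip at crop (172,160) now sits against the scroll edge at x≈170. I'll compare profiles along the sleeve between pictures to see whether it has begun to compress.

Run:
```python
import cv2,numpy as np
from h import *
c=np.cos(np.radians(12));s=np.sin(np.radians(12))
S=np.arange(-16,10,.5)
def prof(im,k,ou,ov):
    out=[]
    for w in(-2,-1,0,1,2):
        u=250.5-c*S+s*w;v=212.6+s*S+c*w   # full-image pixels
        x=((u-ou+.5)*k-.5).astype(np.float32)[None];y=((v-ov+.5)*k-.5).astype(np.float32)[None]
        out.append(cv2.remap(im,x,y,cv2.INTER_LINEAR)[0].astype(float))
    return np.mean(out,0)
P={}
P["t0"]=prof(cv2.imread("pics/top0.png"),1,0,0)
P["t1"]=prof(cv2.imread("pics/t1.png"),5,200,170)
P["t2"]=prof(cv2.imread("pics/t2.png")[:375,:375],5,215,180)
P["t3"]=prof(cv2.imread("pics/t3.png")[:,:396],6.6,220,190)
for i,x in enumerate(S): print(x,*[ "%3d,%3d"%(P[k][i][0],P[k][i][2]) for k in P])
```

```text
-16.0 232,237 225,231 163,174  72, 75
-15.5 233,238 225,230 179,191  93, 98
-15.0 233,238 225,230 200,211 119,127
-14.5 228,234 224,230 216,224 139,150
-14.0 210,217 225,230 224,230 150,162
-13.5 180,187 225,231 225,231 164,176
-13.0 152,158 227,232 226,231 178,190
-12.5 141,145 228,234 225,231 197,209
-12.0 152,155 225,231 224,230 213,221
-11.5 168,170 207,216 224,230 222,228
-11.0 170,172 177,185 224,230 224,230
-10.5 156,158 146,151 225,231 225,231
-10.0 138,140 132,136 227,233 225,230
-9.5 130,134 142,147 229,234 224,230
-9.0 141,153 159,166 228,233 224,230
-8.5 164,184 164,172 214,220 224,230
-8.0 183,211 149,158 185,191 225,231
-7.5 196,226 125,136 150,158 226,232
-7.0 202,232 114,131 131,145 227,232
-6.5 204,233 128,152 136,161 226,231
-6.0 204,233 154,187 154,186 215,221
-5.5 202,231 177,213 161,194 192,197
-5.0 199,227 189,225 150,178 158,165
-4.5 191,217 193,227 129,151 134,147
-4.0 179,202 194,227 114,133 135,157
-3.5 163,189 194,227 121,144 153,184
-3.0 145,184 193,226 146,175 157,188
-2.5 126,188 190,222 171,206 147,175
-2.0 110,196 184,210 186,223 128,150
-1.5  99,203 172,191 193,227 115,134
-1.0  93,205 157,175 194,227 120,142
-0.5  92,206 139,169 194,227 144,174
0.0  92,206 121,175 194,226 172,207
0.5  93,205 104,184 191,222 185,220
1.0  93,205  93,190 185,211 192,226
1.5  93,205  87,194 174,192 193,226
2.0  93,205  86,195 160,175 194,226
2.5  93,205  87,195 143,169 194,225
3.0  93,205  88,194 125,173 192,222
3.5  94,203  89,193 108,179 186,211
4.0  92,202  88,191  95,186 173,190
4.5  87,200  83,187  85,187 160,180
5.0  79,198  76,187  75,188 136,171
5.5  71,204  68,195  66,195 111,188
6.0  62,210  59,201  57,200  90,201
6.5  54,211  52,202  50,201  70,197
7.0  52,216  49,207  48,207  55,211
7.5  53,221  50,216  50,216  50,217
8.0  53,220  51,216  50,216  49,217
8.5  50,211  49,203  48,203  48,208
9.0  45,192  43,182  43,182  42,182
9.5  40,173  37,161  38,161  38,159
```

Ring to flange is 4.1 px in all three pictures, so the sleeve is not yet compressed; the tip is about 1 mm from the gold edge. I'll continue in the same fine steps.

Run:
```python
from h import *
q=np.array(arm.current_joint_positions());q[5]=-31.37
to(q[5]+1,q);q[5]+=1;print(arm.current_tau()[5]);np.save("q.npy",q)
feel2(q,q[5],np.arange(2,16.1,2),.015,[])
st()
```

```text
0.18342097755521536
2.0 t21.9 q-28.43 [ 0.14   0.077  0.025 -0.016 -0.05 ] Mz -0.177
4.0 t22.2 q-26.44 [ 0.144  0.08   0.028 -0.014 -0.047] Mz -0.147
6.0 t22.5 q-24.44 [ 0.148  0.084  0.032 -0.01  -0.043] Mz -0.150
8.0 t22.8 q-22.44 [ 0.152  0.089  0.037 -0.005 -0.039] Mz -0.169
10.0 t23.1 q-20.44 [ 0.157  0.093  0.041 -0.001 -0.035] Mz -0.150
12.0 t23.4 q-18.43 [ 0.161  0.098  0.046  0.004 -0.03 ] Mz -0.136
14.0 t23.7 q-16.44 [ 0.165  0.102  0.05   0.008 -0.026] Mz -0.129
CHANGE
 t23.70 q6 -16.44 w0.0492 gf30.0 F [-5.15 -5.12  5.  ] M [-0.889  0.86  -0.115] tau6 -0.053 [ 0.4974 -0.0676  0.116 ]
```

The torque rose by 0.04 N·m (4 N of preload) between q6=-33° and -29°, right at a script break, so my baseline hid the touch. I've pressed on about 2.5 mm at roughly 6.6 N, which is harmless to the leaf. I'll back the coarse knob off clear of the scroll and approach the touch again.

```bash
python3 - <<'E'
from h import *
q=np.load("q.npy")
for x in (-25,-34,-44):
    to(x,q)
st("back")
for x in (-42.4,-40.4): to(x,q)
H=[]
for x in np.arange(-39.4,-28,1):
    to(x,q);s=[]
    for i in range(5): s.append((arm.current_tau()[5],arm.current_torque()[2]));arm.sleep(.01)
    s=np.array(s);v=s[:,0].mean();H.append(v)
    print(x,"q%.2f"%arm.current_joint_positions()[5],np.round(s[:,0],4),"Mz %.3f"%s[:,1].mean(),flush=True)
    if len(H)>3 and v-np.median(H[1:4])>.010: print("TOUCH");break
st()
E
python3 pic.py pics/t4.png
python3 - <<'E'
import cv2,numpy as np
a=cv2.imread("pics/t3.png").astype(int);b=cv2.imread("pics/t4.png").astype(int)
d=np.abs(a-b).max(2);print(d[:,:160].max(),d[:,:160].mean(),d[:,560:].max(),d[:,560:].mean(),d.mean())
E
```

```text
back t24.55 q6 -43.65 w0.0496 gf30.0 F [-2.24 -2.28  3.15] M [-0.427  0.349  0.214] tau6 -1.324 [ 0.4977 -0.0675  0.116 ]
-39.4 q-39.42 [0.1972 0.1596 0.1272 0.0995 0.0761] Mz -0.030
-38.4 q-38.41 [0.2042 0.1672 0.135  0.1075 0.084 ] Mz -0.024
-37.4 q-37.41 [0.2013 0.1639 0.1317 0.1041 0.0805] Mz -0.028
-36.4 q-36.41 [0.2006 0.1632 0.1309 0.1032 0.0794] Mz -0.011
-35.4 q-35.41 [0.2006 0.1633 0.1309 0.1031 0.0794] Mz -0.008
-34.4 q-34.41 [0.2008 0.1634 0.131  0.1033 0.0796] Mz -0.027
-33.4 q-33.41 [0.2008 0.1636 0.1312 0.1036 0.0799] Mz -0.024
-32.4 q-32.41 [0.205  0.1677 0.1354 0.1077 0.0842] Mz -0.007
-31.4 q-31.41 [0.2129 0.1757 0.1434 0.1158 0.0922] Mz -0.026
TOUCH
 t27.68 q6 -31.41 w0.0497 gf30.0 F [-1.32 -2.97  3.66] M [-0.691  0.267  0.011] tau6 0.072 [ 0.4976 -0.0676  0.116 ]
11 2.1353114478114477 5 1.3300534076396144 1.6676784681835186
```

The touch is at q6≈-32.9°, and I stopped about 1 N past it. The scroll looks unmoved in the picture. Now I'll release the coarse knob and move to the fine one.

```bash
cat > fine.py <<'E'
import sys
from h import *
def steps(q,q0,ds,stop=None):
    for d in ds:
        to(q0+d,q);s=[]
        for i in range(5): s.append((arm.current_tau()[5],arm.current_torque()[2]));arm.sleep(.01)
        s=np.array(s)
        print("%.1f t%.1f q%.2f"%(d,arm.current_t(),arm.current_joint_positions()[5]),np.round(s[:,0],4),"mean %.4f Mz %.3f"%tuple(s.mean(0)),flush=True)
E
python3 - <<'E'
from fine import *
arm.grip(.091);st("open")
arm.move_l([.4980,-.0669,.149],feed=.06);st("up")
arm.grip(.022);st("fine grip")
q=np.array(arm.solve_ik([.4980,-.0669,.149],arm.current_tool_rot()));np.save("qf.npy",q);print(q[5])
steps(q,q[5],np.arange(3,46,3))
st()
E
python3 pic.py pics/t5.png
```

```text
open t28.55 q6 -31.40 w0.0911 gf0.0 F [ 0.24  0.82 -0.29] M [-0.084  0.075  0.052] tau6 -0.000 [ 0.4976 -0.0675  0.116 ]
up t29.25 q6 -31.32 w0.0909 gf0.0 F [-0.07 -0.25 -0.63] M [-0.071  0.009 -0.027] tau6 0.001 [ 0.498  -0.0669  0.149 ]
fine grip t30.24 q6 -31.33 w0.0276 gf30.0 F [-4.47 -1.65  4.67] M [-0.489  0.845  0.028] tau6 0.024 [ 0.4976 -0.067   0.149 ]
-31.305246723668827
3.0 t30.5 q-28.29 [0.3979 0.31   0.2365 0.176  0.1264] mean 0.2494 Mz -0.084
6.0 t30.8 q-25.29 [0.3995 0.3118 0.2387 0.1781 0.1283] mean 0.2513 Mz -0.069
9.0 t31.1 q-22.29 [0.4005 0.3128 0.2393 0.1789 0.1291] mean 0.2521 Mz -0.064
12.0 t31.4 q-19.29 [0.4015 0.3139 0.2405 0.18   0.1302] mean 0.2532 Mz -0.057
15.0 t31.7 q-16.29 [0.4025 0.3148 0.2415 0.1809 0.1313] mean 0.2542 Mz -0.070
18.0 t32.0 q-13.29 [0.4037 0.3159 0.2426 0.1819 0.1323] mean 0.2553 Mz -0.055
21.0 t32.3 q-10.29 [0.4046 0.317  0.2436 0.183  0.1333] mean 0.2563 Mz -0.085
24.0 t32.6 q-7.29 [0.4055 0.318  0.2447 0.1841 0.1343] mean 0.2573 Mz -0.056
27.0 t32.9 q-4.29 [0.4065 0.3188 0.2458 0.1849 0.1354] mean 0.2583 Mz -0.059
30.0 t33.2 q-1.29 [0.4077 0.32   0.2467 0.186  0.1364] mean 0.2594 Mz -0.069
33.0 t33.5 q1.71 [0.4087 0.321  0.2476 0.187  0.1373] mean 0.2603 Mz -0.072
36.0 t33.7 q4.71 [0.4098 0.3219 0.2488 0.188  0.1385] mean 0.2614 Mz -0.074
39.0 t34.0 q7.71 [0.4107 0.3231 0.2496 0.1892 0.1394] mean 0.2624 Mz -0.075
42.0 t34.3 q10.71 [0.4116 0.3239 0.2507 0.19   0.1405] mean 0.2633 Mz -0.047
45.0 t34.6 q13.71 [0.4127 0.3251 0.2516 0.1911 0.1414] mean 0.2644 Mz -0.062
 t34.62 q6 13.71 w0.0271 gf30.0 F [-6.48 -1.49  5.42] M [-0.638  1.124 -0.042] tau6 0.101 [ 0.4974 -0.067   0.149 ]
```

```bash
python3 - <<'E'
from fine import *
q=np.load("qf.npy");prev=None
for d in np.arange(48,76,3):
    to(q[5]+d,q);s=[]
    for i in range(5): s.append(arm.current_tau()[5]);arm.sleep(.01)
    m=np.mean(s);print(d,"t%.1f"%arm.current_t(),np.round(s[0],4),round(m,4),flush=True)
    if prev and m-prev>.0022: print("KNEE");break
    prev=m
st()
E
python3 pic.py pics/t6.png
```

```text
48 t35.0 0.4137 0.2654
51 t35.3 0.4144 0.2663
54 t35.6 0.4158 0.2674
57 t35.9 0.4167 0.2683
60 t36.2 0.4176 0.2693
63 t36.5 0.4187 0.2704
66 t36.8 0.4197 0.2714
69 t37.0 0.4207 0.2724
72 t37.3 0.4216 0.2733
75 t37.6 0.4239 0.2762
KNEE
 t37.63 q6 43.71 w0.0271 gf30.0 F [-6.34 -1.68  6.2 ] M [-0.465  1.305 -0.069] tau6 0.114 [ 0.4973 -0.0669  0.149 ]
```

The knee appeared at 72–75°: the flange has met the rubber. One more small step makes sure it is home (about 11.5 N), then I'll compare the flange with the pictures.

```bash
python3 - <<'E'
from fine import *
q=np.load("qf.npy");steps(q,q[5],[78])
E
python3 pic.py pics/t7.png
cat > prof.py <<'E'
import cv2,numpy as np,sys
c=np.cos(np.radians(12));s=np.sin(np.radians(12));S=np.arange(-10,7,.5)
def prof(n):
    im=cv2.imread(n)[:,:396];o=[]
    for w in(-2,-1,0,1,2):
        u=250.5-c*S+s*w;v=212.6+s*S+c*w
        o.append(cv2.remap(im,((u-219.5)*6.6-.5).astype(np.float32)[None],((v-189.5)*6.6-.5).astype(np.float32)[None],1)[0,:,0])
    return np.mean(o,0)
P=[prof(f"pics/{n}.png") for n in sys.argv[1:]]
for i,x in enumerate(S):print(x,*["%3d"%p[i] for p in P])
E
python3 prof.py t4 t5 t6 t7
```

```text
78.0 t38.0 q46.71 [0.4277 0.3402 0.2672 0.207  0.1577] mean 0.2800 Mz -0.026
-10.0 225 223 209 206
-9.5 224 224 219 219
-9.0 225 224 224 223
-8.5 224 224 224 224
-8.0 225 224 224 224
-7.5 226 224 223 224
-7.0 227 224 224 224
-6.5 225 226 224 224
-6.0 215 227 225 225
-5.5 191 227 226 225
-5.0 160 224 227 227
-4.5 137 203 225 226
-4.0 140 172 220 221
-3.5 158 136 191 193
-3.0 160 118 161 162
-2.5 151 111 125 126
-2.0 129  99  87  88
-1.5 116 100  77  75
-1.0 121 110  94  86
-0.5 145 135 128 120
0.0 172 165 163 160
0.5 184 179 179 177
1.0 191 188 188 187
1.5 193 192 192 191
2.0 194 193 193 192
2.5 194 193 193 192
3.0 192 191 191 190
3.5 187 187 187 187
4.0 174 177 178 177
4.5 160 165 166 167
5.0 136 143 146 147
5.5 111 119 124 124
6.0  90  96 102 100
6.5  69  76  81  80
```

The flange is against the seat, the ring has moved about 4.4 mm and the tip is stationary. Releasing now.

```bash
python3 - <<'E'
from h import *
arm.grip(.091);st("open")
p=arm.current_ee_pos();arm.move_l([p[0],p[1],.30],feed=.1);st("up")
E
python3 pic.py pics/t8.png; python3 prof.py t7 t8 | sed -n 10,36p
```

```text
open t39.18 q6 46.69 w0.0909 gf0.0 F [-0.62  0.02 -0.04] M [-0.068  0.14   0.023] tau6 -0.000 [ 0.498  -0.0669  0.149 ]
up t40.84 q6 46.67 w0.0910 gf0.0 F [-1.17  1.13 -0.32] M [-0.117  0.126 -0.017] tau6 -0.000 [ 0.4978 -0.0668  0.2995]
-5.5 225 223
-5.0 227 225
-4.5 226 224
-4.0 221 218
-3.5 193 189
-3.0 162 159
-2.5 126 123
-2.0  88  85
-1.5  75  73
-1.0  86  85
-0.5 120 118
0.0 160 156
0.5 177 174
1.0 187 184
1.5 191 188
2.0 192 189
2.5 192 189
3.0 190 188
3.5 187 184
4.0 177 174
4.5 167 162
5.0 147 143
5.5 124 122
6.0 100 100
6.5  80  80
```

View pics/t8.png

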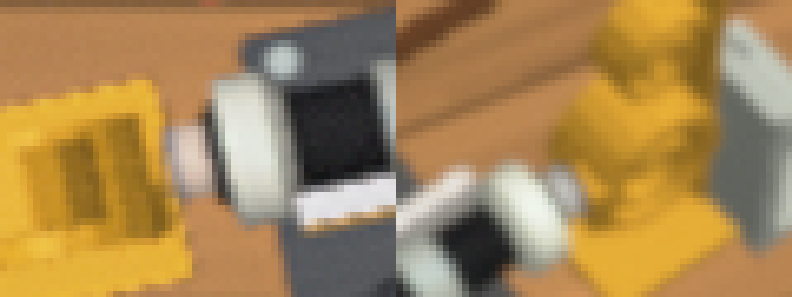

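The flange, at crop (212,150), sits flush against the ring, the tip at (172,160) touches the scroll, and the scroll hasn't moved. Nothing shifted when I let go.

```bash
python3 -c "
from rig import arm
print(arm.sign_off())"
```

```text
the job is handed in; nothing more can be done
None
```

The job is handed in at about 41 s: the sleeve is fully home at an estimated 11.5 N, the scroll looks unmoved, and both knobs are released. On the first coarse approach I overran the touch by about 2.5 mm (roughly 6.6 N), so I backed off and touched again before using the fine knob.

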